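# Clamp a book in the copy stand and hold its reflector flap at the balance point

## Robot

A 6-joint arm with a two-finger parallel gripper is mounted at the origin on the work surface. World frame = base frame: x ahead of the robot, y to its left, z up, the work surface at z = 0. Lengths are in mm, angles in rad, forces in N, time in s.
With the tool pointing down it reaches from about 350 to 875 mm from the base axis. Payload 4.2 kg.
Tool frame: the origin (TCP) lies midway between the tips of the shut fingers; the grasp point (between the pads) lies arm.grip_depth behind it (arm.grip_depth is the distance from the TCP to the grasp point, in mm); z points along the fingers, y is the direction in which the jaws open and shut (so a half turn about z gives the same grasp; the last joint's range is limited). The gripper opens to 85 mm and grips with 20 to 120 N. Pads are 22 mm wide; open, the fingers measure 114 mm over their backs; the gripper's body (76 mm by 85 mm) begins 54 mm behind the grasp point. The pads swing forward as they close: fully open they stand 13 mm farther back than shut.
Start: joints at [-0.974, 0.385, 0.008, 0, -1.194, -0.259], TCP at [207.147, -589.652, 231.312] pointing down, gripper open.
Joint ranges: [-3.14, 3.14], [-1.21, 2.06], [-1.07, 1.41], [-3.16, 2.05], [-2.99, -0.16], [-3.1, 3.1]. Speed limits (rad/s): [2.79, 2.79, 3.14, 3.14, 3.14, 3.14].

## Interface

Orientations are given as a unit quaternion [x, y, z, w].
In Python, from bench import arm gives the robot as it stands.
- The arm moves only by the tool play_rows, never from a script. Its argument "motion" is one flat list of numbers, 7 for each row, row after row: the opening in per cent of the stroke, from 0 (shut) to 100 (fully open), then the shift along the world's x, y, z in cm, then the turn, a rotation vector about the world's x, y, z in degrees. A call has 1 to 5 rows; each row is the pose to reach, as a shift and turn from the pose commanded when the call began; what a row does not reach only later rows make up. A row lasts 1/8 s, in which the tool goes at most 62.5 mm and 10.7 degrees, less where a joint would pass 70% of its speed; a pose out of reach is approached as far as the arm can. A call with a gripper value outside its range is refused whole. The fingers move at their own pace and stop on an object; the grip force is fixed at half the most. Time passes only in rows, so rows that repeat a pose let the fingers close. It gives the time, the measured TCP pose, the force and the opening at its end, in the units of the state.
- arm.read_state(): the state, without advancing time (a new reading comes with each control period).
- arm.get_image(name): name is "side" or "top" or "wrist"; returns (picture, depth): 384x512x3 uint8, red, green, blue; 384x512 float32, mm along the optical axis (not along the pixel's ray), 0 where there is no reading.
- arm.camera_info(name): a dict with "fovy" (degrees; the focal length in pixels is half the picture's height over the tangent of half this angle, whatever the lens; pixels are square), "cx", "cy" (the principal point, pixels), "R" (3x3) and "t" (3): a world point X has camera coordinates R X + t. Camera axes: x right, y down, z forward; pixel columns grow to the right and rows downward; lengths in mm; the calibration is good to about 2 mm. The wrist camera is an equidistant fisheye: a pixel r from the principal point sees the ray r / f radians off the axis. A picture is of the moment at which its call begins: read the wrist's pose just before it. camera_info takes no time and is no camera call; for the wrist camera it gives the pose at the moment of the call.
- arm.job_done(): hands the job in, once; it reports no verdict.
Trained networks look in the newest picture that a camera, given by its name, has taken for a name from the list of things; names that differ only in an ending like _2 or _b are one class to them, and where a whole thing is asked for, a point or a joint stands for the part that bears it (a point fixed in the world has none). Each returns a list of dicts, best first, with "confidence" (0 to 1); they miss things now and then, are a little off and sometimes report something else, mostly with a low value. They report only what shows in the picture. A call takes as long as a camera call. They do not tell look-alikes from the thing itself.
- arm.outline_of(thing, camera): "mask" (384x512 bool, what is visible of it) and "extent" ([left, top, width, height] in pixels, round what is visible of it).
- arm.place_of(thing, camera): "uv" ([column, row] in pixels: a listed point, or the origin of a listed thing).
The state is a dict: "clock": time; "joints": joint angles; "joint_vel": joint speeds; "joint_efforts": joint torques, N m; "position": TCP position; "ee_rot": TCP orientation; "contact_force": force on the tool from outside, world axes, zero at the start; "wrist_torque": the same for the moment, N m; "gripper_width": finger opening in mm.
Only numpy, scipy, OpenCV 4.12 (cv2) and the standard library are available. Lean on these libraries where they do the work, as an engineer would, in place of code of your own. Each camera call takes 0.05 s, during which the arm holds its last target.

## Task

Get the red book ready to be photographed: turn the crank of the copy stand clockwise until the sliding jaw has pushed the book firmly against the fixed fence, so that it stays clamped when you let go of the crank. Then swing the white reflector flap with the blue handle up to its balance point, where it stands straight up, and finish while still holding it there with the gripper, still and falling neither way. Never let the flap tip well over towards the book, and leave the other things on the table where they are.

Things in the scene. Friction and masses are not known exactly. Their poses are not given: they have to be found in the camera images.
- stand: grey copy stand fixed to the table, plate 240 (x) by 390 (y) by 20 mm high; origin under the plate's centre at table height; its z is up, its +y runs from the crank end to the flap end. All offsets below are in this frame (mm).
- fence: fixed aluminium fence across the plate, 180 (x) by 15 by 45 mm high; origin at the middle of the lower edge of the face that looks at the book (-y), at (0, 100, 20) of the stand
- jaw: sliding aluminium jaw, 120 (x) by 16 by 46 mm high, with a thin cork face; origin at the middle of the lower edge of its pressing face, plate height; moves only along the stand's +y, 8 mm per radian of the crank
- book: loose dark red book lying on the plate between jaw and fence, 190 (x) by 130 (y) by 32 mm thick, 0.5 kg; origin at the centre of its underside; starts 4 to 10 mm short of the fence and up to 2 degrees askew, and the jaw pushes it along
- crank (a joint): crank angle, rad, grows clockwise seen from above; at 0 the crank arm points to the stand's -x (towards the robot), at 1.57 to +y. Starts at 0 to 1.0; the jaw clamps the book against the fence at about 3.5 (a little more squeezes harder; stop at 5.2). It has friction of about 0.15 N m (3 to 4 N at the knob), which keeps the clamp tight when let go. 8 to 20 N at the knob once the jaw bears is firm; it rises steeply there, over less than 0.15 rad.
- crank_axis (a point): point on the crank's upright axis at the height of the middle of its knob, at (0, -145, 103) of the stand; the steel-dark gear housing below it is 60 by 60 mm and 70 mm high
- crank_knob: upright red knob on the crank, 22 mm diameter, 44 mm tall (81 to 125 mm above the table), 45 mm from the crank's axis, turning freely on its pin, so a gripper need not turn with it; origin at its middle; the crank arm, 8 mm thick and 18 mm wide, lies right below it (top 80 mm above the table)
- flap (a joint): angle of the reflector flap about its hinge, rad: 0 is where it rests on its stop, leaning outwards to the stand's +y away from the book, 0.571 rad (33 degrees) above level; 1.0 is straight up, its balance point; above 1.0 it tips over the book (stop at 1.95). No spring and hardly any friction: let go, it falls to one side or the other
- flap_hinge (a point): point on the flap's hinge axis, which is level along the stand's x; at (0, 140, 36) of the stand
- panel: white reflector panel of the flap in an aluminium frame, 160 mm along the hinge, 150 mm from hinge to free edge, 8 mm thick, about 0.35 kg with its handle (varies by a quarter); origin on the hinge axis at flap_hinge; its own x is the stand's x, its own y points from the hinge to the free edge
- flap_handle: blue round handle of the flap, 18 mm diameter, 52 mm long, parallel to the hinge, 135 mm from the hinge axis near the panel's free edge, sticking out sideways beyond the panel's edge towards the stand's -x (the robot); 9 mm free gap to the panel; it turns freely on its pin, so a gripper may keep pointing down while the flap swings; origin at its middle, at own x = -85 mm of the panel
- phone: black phone lying flat, 150 by 72 by 9 mm; bystander
- glue: small white glue bottle with orange cap, 32 mm diameter, 95 mm tall; bystander; origin under its foot
- tape_roll: yellow roll of tape lying flat, 84 mm diameter, 20 mm high; bystander
- brush: hand brush lying on the table; bystander
- notebook: teal notebook lying flat, 150 by 110 by 14 mm; bystander
- pencil_cup: blue cup with three pencils, 72 mm diameter, pencils up to 180 mm high; bystander; origin under its foot
- paste_jar: glass jar with green lid, 64 mm diameter, 70 mm tall; bystander; origin under its foot
Mind the look-alikes: they are no part of the job. Of the things that look like the book, the smallest one is meant.

How it is judged (in metres and radians):
On the way, in this order (a step that is already met when the one before it is completed fails the run):
1. the jaw clamps the book against the fence (contact force between each of jaw, fence and book above 4 N), for 0.3 s.
2. the flap stands at its balance point, held by the gripper, the book still clamped (value of joint flap between 0.9 and 1.1 rad and velocity of joint flap between -0.1 and 0.1 rad/s and contact force between the fingers and panel above 0.3 N and contact force between each of jaw, fence and book above 2 N), for 0.4 s.
At the end, for the whole second after the job is handed in: The flap stands within 0.1 rad of straight up (1.0), turning slower than 0.1 rad/s, touched by the fingers with more than 0.3 N, while the jaw and the fence each still press on the book with more than 2 N (all of step 2); the arm keeps its last pose, push and grip.
It fails at once if the flap tips more than 0.45 rad past straight up, towards the book (value of joint flap above 1.45 rad).
It fails at once if another thing on the table is moved more than 30 mm (distance of any of phone, glue, tape_roll, brush, notebook, pencil_cup, paste_jar from where it was at the start of the episode above 0.03 m).
It also fails if it takes over 54 s, if anything falls off the work surface, if the arm or the gripper's body presses on something with over 40 N, if the wrist force passes 120 N, or if a joint passes its speed limit or range.

## Working session

There is one attempt and no reset: what is moved stays moved. The work goes in short steps, Python scripts to look and compute and a tool call to move; the robot and the scene stay as the last step left them, time stands still between calls to the robot, and variables do not carry over. Pictures are saved under pics/ and viewed, and the job is handed in when it is done.

Besides the shell and the picture viewer there is one more tool, called after "Request:" as a command line: name --argument value ..., lists and objects as JSON in quotes. play_rows: Moves the arm, as the interface text tells. Its arguments: {"type":"object","properties":{"motion":{"type":"array","items":{"type":"number"}}},"required":["motion"]}

```bash
ls; mkdir -p pics; python3 - <<'E'
from bench import arm
import cv2,numpy as np
s=arm.read_state(); print(s, arm.grip_depth)
for n in ("side","top","wrist"):
    p,d=arm.get_image(n); cv2.imwrite(f"pics/{n}0.png",p[:,:,::-1]); np.save(f"pics/{n}0.npy",d)
    c=arm.camera_info(n); print(n,c)
E
```

```text
pics
{'clock': 0.0, 'joints': array([-9.74393557e-01,  3.85548924e-01,  6.62939151e-03, -4.78419328e-04,
       -1.19399922e+00, -2.58597469e-01]), 'joint_vel': array([-1.31596911e-03,  7.28228607e-04,  1.94040525e-03, -1.03246502e-03,
       -1.33566441e-03,  5.66320674e-05]), 'joint_efforts': array([-4.11342935e-04, -3.92292023e+01,  1.88398844e+01,  4.18618396e+00,
       -4.76625617e-03, -1.51122176e-06]), 'position': array([ 206.95497287, -589.12557935,  230.23063944]), 'ee_rot': array([-1.68013621e-01,  9.85784078e-01,  1.05788971e-03, -2.37650374e-04]), 'contact_force': array([ 0.49894427, -1.29572907, -0.24573534]), 'wrist_torque': array([ 0.01273058, -0.01701139, -0.02971249]), 'gripper_width': 85.67412965930495} 18.700000000000003
side {'fovy': 43.92278645714431, 'cx': 259.2393281172827, 'cy': 188.2119604738403, 'R': array([[-0.84493409, -0.53486187, -0.00302601],
       [-0.27254033,  0.43539264, -0.85799477],
       [ 0.46022619, -0.72412432, -0.51364951]]), 't': array([ 419.01132277,  233.68445088, 1073.30685708])}
top {'fovy': 48.406794378485415, 'cx': 252.10026363725348, 'cy': 189.07203949253812, 'R': array([[-0.01409017, -0.99989822,  0.0022415 ],
       [-0.97740793,  0.01330037, -0.21094272],
       [ 0.21089144, -0.00516308, -0.97749585]]), 't': array([ -26.41470815,  524.76739805, 1286.23447693])}
wrist {'fovy': 65.70646984690485, 'cx': 257.22659637408805, 'cy': 191.7157556080485, 'R': array([[-0.33103202,  0.94361749,  0.00195589],
       [ 0.90803644,  0.31798457,  0.27268231],
       [ 0.25668585,  0.0920426 , -0.96210214]]), 't': array([622.86847329, -36.99310861, 378.9149897 ])}
```

View pics/side0.png

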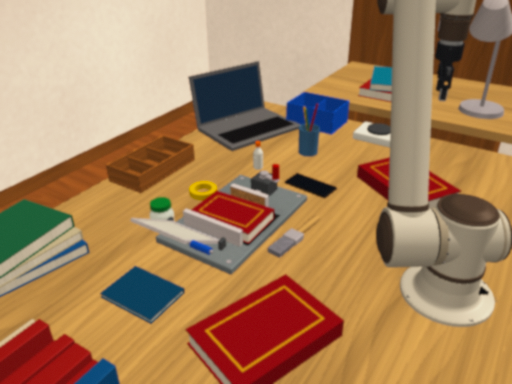

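View pics/top0.png

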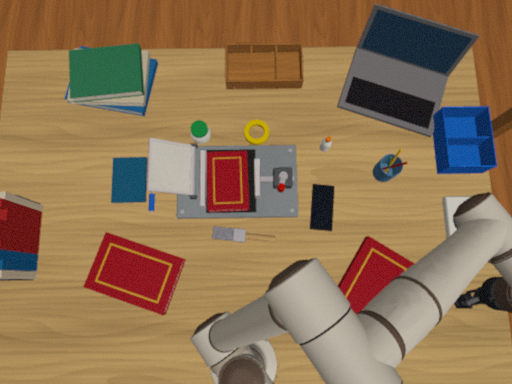

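```bash
cat > h.py <<'E'
from bench import arm
import cv2,numpy as np
def foc(c): return 192/np.tan(np.radians(c['fovy']/2))
def ray(c,uv,fish=False):
    f=foc(c); x=(uv[0]-c['cx']);y=(uv[1]-c['cy'])
    if fish:
        r=np.hypot(x,y); th=r/f; d=np.array([np.sin(th)*x/max(r,1e-9),np.sin(th)*y/max(r,1e-9),np.cos(th)])
    else: d=np.array([x/f,y/f,1.])
    R=c['R']; o=-R.T@c['t']; w=R.T@d
    return o,w/np.linalg.norm(w)
def tri(r):
    A=np.zeros((3,3));b=np.zeros(3)
    for o,d in r:
        P=np.eye(3)-np.outer(d,d);A+=P;b+=P@o
    X=np.linalg.solve(A,b); return X,[np.linalg.norm((np.eye(3)-np.outer(d,d))@(X-o)) for o,d in r]
def atz(r,z):
    o,d=r; return o+d*(z-o[2])/d[2]
def proj(c,X,fish=False):
    p=c['R']@np.asarray(X,float)+c['t'];f=foc(c)
    if fish:
        r=np.hypot(p[0],p[1]);th=np.arctan2(r,p[2]);return np.array([c['cx']+f*th*p[0]/r,c['cy']+f*th*p[1]/r])
    return np.array([c['cx']+f*p[0]/p[2],c['cy']+f*p[1]/p[2]])
E
python3 - <<'E'
from h import *
things="stand fence jaw book crank_axis crank_knob flap_hinge panel flap_handle phone glue tape_roll brush notebook pencil_cup paste_jar".split()
cs={n:arm.camera_info(n) for n in("side","top")}
for n in("side","top"): arm.get_image(n)
for t in things:
    L={n:arm.place_of(t,n) for n in cs}
    print(t,{n:[(np.round(x['uv'],1).tolist(),round(x['confidence'],2)) for x in L[n][:4]] for n in L})
    if L['side'] and L['top']:
        X,e=tri([ray(cs[n],L[n][0]['uv']) for n in cs]); print("   ",X.round(1),np.round(e,1))
print(arm.read_state()['clock'])
E
```

```text
stand {'side': [], 'top': [([238.8, 179.3], 0.81)]}
fence {'side': [([218.3, 233.7], 0.81), ([245.3, 205.6], 0.67)], 'top': [([204.9, 180.4], 0.72)]}
    [556.7 115.5  18.5] [7.1 7.1]
jaw {'side': [([245.1, 203.9], 0.75)], 'top': [([251.9, 181.1], 0.49)]}
    [559.9 -32.3  25.9] [3. 3.]
book {'side': [([226.9, 220.0], 0.67)], 'top': [([367.6, 285.9], 0.9), ([229.4, 181.6], 0.87), ([135.3, 274.6], 0.69), ([322.0, 150.3], 0.54)]}
    [ 411.1 -179.4   34. ] [271.1 271.1]
crank_axis {'side': [([262.2, 165.1], 0.61)], 'top': [([282.2, 174.8], 0.79), ([253.3, 131.6], 0.23)]}
    [ 559.7 -124.   108. ] [3.7 3.7]
crank_knob {'side': [([275.8, 169.2], 0.48)], 'top': [([279.8, 185.3], 0.52)]}
    [ 519.7 -118.6  110.4] [3.7 3.7]
flap_hinge {'side': [([207.4, 235.9], 0.62)], 'top': [([190.9, 179.8], 0.72)]}
    [555.9 158.7  38.6] [5.8 5.8]
panel {'side': [([206.4, 234.1], 0.95), ([246.6, 207.0], 0.4)], 'top': [([194.3, 178.7], 0.83)]}
    [562.8 149.7  35. ] [2.9 2.9]
flap_handle {'side': [([199.0, 245.1], 0.6)], 'top': [([150.1, 202.7], 0.62)]}
    [476.1 272.2 114.4] [2. 2.]
phone {'side': [
[... 230 characters left out ...]
66.8   18.1] [4.8 4.8]
tape_roll {'side': [([201.1, 191.3], 0.61), ([243.5, 205.8], 0.6)], 'top': [([251.3, 132.6], 0.58)]}
    [725.1 -34.5  14.1] [1.3 1.3]
brush {'side': [([296.6, 238.4], 0.62)], 'top': [([243.4, 237.9], 0.65), ([191.0, 178.3], 0.4)]}
    [379.3  -3.1  -3.9] [2. 2.]
notebook {'side': [([140.9, 292.1], 0.95), ([247.0, 204.3], 0.71)], 'top': [([126.6, 175.8], 0.6)]}
    [579.7 373.2   8.4] [5.7 5.7]
pencil_cup {'side': [([307.8, 150.7], 0.8)], 'top': [([379.6, 172.5], 0.87)]}
    [ 583.2 -453.5   10.1] [1.1 1.1]
paste_jar {'side': [([161.2, 226.4], 0.62), ([297.3, 235.8], 0.47)], 'top': [([198.4, 136.7], 0.75), ([381.4, 172.0], 0.61)]}
    [721.2 145.   -5.1] [0.4 0.4]
1.85
```

```bash
python3 - <<'E'
from h import *
for n in("top","side"):
    c=arm.camera_info(n);p=cv2.imread(f"pics/{n}0.png");d=np.load(f"pics/{n}0.npy");f=foc(c)
    v,u=np.mgrid[:384,:512]
    C=np.stack([(u-c['cx'])/f*d,(v-c['cy'])/f*d,d],-1)
    W=(C-c['t'])@c['R']
    ok=d>0
    hsv=cv2.cvtColor(p,cv2.COLOR_BGR2HSV)
    print(n)
    # plate points
    R=ok&(W[...,0]>400)&(W[...,0]<720)&(W[...,1]>-220)&(W[...,1]<240)
    m=R&(W[...,2]>14)&(W[...,2]<27)
    if m.sum()>50:
        r=cv2.minAreaRect(W[m][:,:2].astype(np.float32)); print("plate",r, np.median(W[m][:,2]))
    m=R&(W[...,2]>90)&(W[...,1]<0); print("knob/crank>90",m.sum(),W[m].mean(0) if m.any() else None)
    m=R&(W[...,2]>68)&(W[...,1]<0); print(W[m].round(0).tolist()[:60], hsv[m][:,0].tolist()[:60])
    m=ok&(hsv[...,0]>105)&(hsv[...,0]<125)&(hsv[...,1]>150)&(W[...,0]>420)&(W[...,0]<520)&(W[...,1]>220)&(W[...,1]<320)&(W[...,2]>60)
    print("handle",m.sum(),W[m].round(0).tolist())
E
```

```text
top
plate ((560.071044921875, 13.834823608398438), (389.4984436035156, 319.85894775390625), 89.86113739013672) 20.447657012559944
knob/crank>90 57 [ 514.56664815 -120.70637158  119.38152052]
[[619.0, -47.0, 68.0], [615.0, -47.0, 70.0], [615.0, -57.0, 69.0], [612.0, -44.0, 69.0], [611.0, -50.0, 73.0], [611.0, -53.0, 72.0], [608.0, -50.0, 72.0], [605.0, -47.0, 69.0], [599.0, -44.0, 71.0], [598.0, -56.0, 70.0], [593.0, -50.0, 68.0], [589.0, -50.0, 69.0], [589.0, -53.0, 68.0], [588.0, -106.0, 71.0], [588.0, -110.0, 69.0], [588.0, -125.0, 69.0], [588.0, -132.0, 69.0], [588.0, -135.0, 70.0], [588.0, -138.0, 71.0], [588.0, -141.0, 69.0], [587.0, -144.0, 71.0], [587.0, -147.0, 71.0], [587.0, -150.0, 71.0], [587.0, -157.0, 70.0], [585.0, -56.0, 73.0], [585.0, -103.0, 70.0], [584.0, -106.0, 72.0], [584.0, -113.0, 73.0], [584.0, -116.0, 72.0], [584.0, -119.0, 71.0], [584.0, -125.0, 70.0], [584.0, -128.0, 73.0], [584.0, -132.0, 70.0], [583.0, -134.0, 74.0], [585.0, -138.0, 69.0], [583.0, -141.0, 74.0], [583.0, -144.0, 73.0], [584.0, -147.0, 70.0], [584.0, -150.0, 72.0], [583.0, -153.0, 74.0], [5
[... 6496 characters left out ...]
0, 112.0], [469.0, 278.0, 111.0], [465.0, 279.0, 114.0], [463.0, 278.0, 113.0], [462.0, 276.0, 113.0], [459.0, 276.0, 114.0], [456.0, 276.0, 115.0], [453.0, 276.0, 116.0], [450.0, 277.0, 118.0], [472.0, 278.0, 107.0], [467.0, 280.0, 110.0], [467.0, 277.0, 109.0], [463.0, 278.0, 111.0], [460.0, 279.0, 113.0], [459.0, 277.0, 112.0], [455.0, 277.0, 114.0], [454.0, 276.0, 114.0], [452.0, 275.0, 114.0], [465.0, 279.0, 108.0], [464.0, 278.0, 107.0], [462.0, 277.0, 108.0], [457.0, 279.0, 111.0], [455.0, 279.0, 112.0], [454.0, 276.0, 111.0], [451.0, 277.0, 112.0], [457.0, 279.0, 109.0], [454.0, 280.0, 111.0], [453.0, 278.0, 110.0], [450.0, 278.0, 111.0], [451.0, 280.0, 109.0], [451.0, 276.0, 106.0]]
```

```bash
python3 - <<'E'
import cv2
a=cv2.imread("pics/top0.png")[120:250,130:310]; cv2.imwrite("pics/top0z.png",cv2.resize(a,None,fx=4.4,fy=4.4,interpolation=cv2.INTER_CUBIC))
E
```

```text
(no output)
```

View pics/top0z.png

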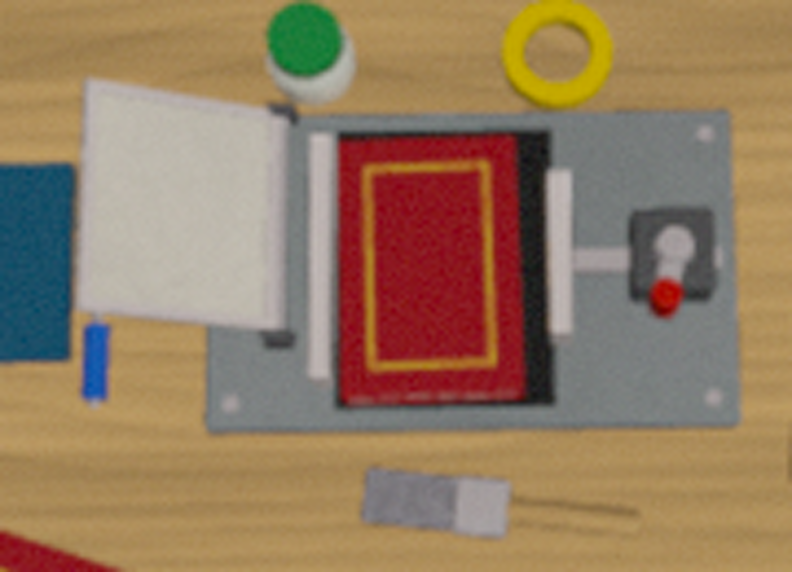

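Request:
play_rows --motion '[100, 3.1, 4.7, 0, 0, 0, -4, 100, 6.2, 9.4, 0, 0, 0, -8, 100, 9.3, 14.1, 0, 0, 0, -12, 100, 12.3, 18.8, 0, 0, 0, -16, 100, 15.4, 23.5, 0, 0, 0, -19.3]'

```text
clock: 2.48
position: [362.0, -353.2, 231.6]
ee_rot: [0.001, 1.0, -0.0, 0.0]
contact_force: [0.7, -0.6, 0.6]
gripper_width: 85.5
```

Request:
play_rows --motion '[100, 3.1, 4.7, -1, 0, 0, 0, 100, 6.2, 9.4, -2, 0, 0, 0, 100, 9.3, 14.1, -3, 0, 0, 0, 100, 12.3, 18.8, -4, 0, 0, 0, 100, 15.3, 23.6, -4, 0, 0, 0]'

```text
clock: 3.1
position: [514.5, -116.9, 190.8]
ee_rot: [-0.001, 1.0, -0.0, -0.001]
contact_force: [0.4, 0.2, -0.6]
gripper_width: 85.5
```

```bash
cat > look.py <<'E'
from h import *
import sys
tag=sys.argv[1]; things=sys.argv[2:]
s=arm.read_state(); print(s['clock'],s['position'].round(1),s['ee_rot'].round(3),s['contact_force'].round(1),s['gripper_width'])
c=arm.camera_info('wrist'); p,d=arm.get_image('wrist'); cv2.imwrite(f"pics/{tag}.png",cv2.resize(p[:,:,::-1],None,fx=1.5,fy=1.5))
np.savez(f"pics/{tag}.npz",d=d,p=p,**c)
for t in things:
    for x in arm.place_of(t,'wrist')[:2]: print(t,np.round(x['uv'],1),round(x['confidence'],2),[atz(ray(c,x['uv'],True),z).round(1) for z in (103,)])
E
python3 look.py w1 crank_knob crank_axis
```

```text
3.1 [ 514.5 -116.9  190.8] [-0.001  1.    -0.    -0.001] [ 0.4  0.2 -0.6] 85.48919505847587
crank_knob [252.3 201.7] 0.75 [array([ 519.7, -119.4,  103. ])]
crank_axis [464.6 213.9] 0.18 [array([534.1,  91.3, 103. ])]
```

View pics/w1.png

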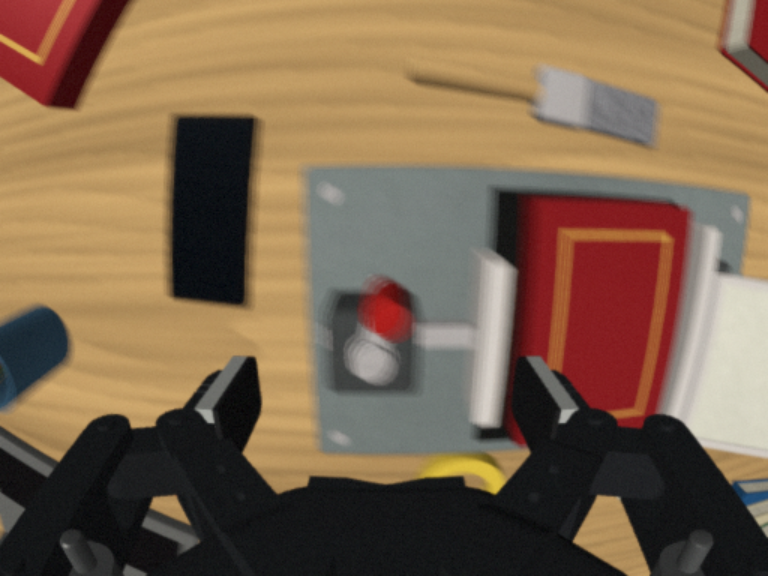

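```bash
cat > cl.py <<'E'
from h import *
def cloud(tag):
    z=np.load(f"pics/{tag}.npz");c={k:z[k] for k in('fovy','cx','cy','R','t')};d=z['d'];f=foc(c)
    v,u=np.mgrid[:384,:512];x=u-c['cx'];y=v-c['cy'];r=np.hypot(x,y)+1e-9;th=r/f
    C=np.stack([d*np.tan(th)*x/r,d*np.tan(th)*y/r,d],-1)
    return (C-c['t'])@c['R'],d>0,cv2.cvtColor(z['p'],cv2.COLOR_RGB2HSV)
E
python3 - <<'E'
from cl import *
W,ok,h=cloud('w1')
red=((h[...,0]<8)|(h[...,0]>172))&(h[...,1]>170)&ok
m=red&(abs(W[...,0]-517)<40)&(abs(W[...,1]+119)<40)
t=m&(W[...,2]>117)
print(m.sum(),W[m].mean(0),np.percentile(W[m],[2,50,98],axis=0).round(1));print(t.sum(),W[t].mean(0),W[t].min(0),W[t].max(0))
b=ok&(abs(W[...,2]-20)<4)&(abs(W[...,0]-560)<150)&(abs(W[...,1])<250)
print(cv2.minAreaRect(W[b][:,:2].astype(np.float32)),np.median(W[b][:,2]), np.percentile(W[b],[1,99],axis=0))
g=ok&(W[...,2]>74)&(W[...,2]<100)&(abs(W[...,0]-570)<25)&(abs(W[...,1]+130)<30)
print('pivot',W[g].mean(0), np.percentile(W[g],[2,98],axis=0))
b=ok&(W[...,2]>64)&(W[...,2]<74)&(abs(W[...,0]-560)<45)&(abs(W[...,1]+130)<45)
print('housing',np.percentile(W[b],[2,50,98],axis=0))
E
```

```text
675 [ 520.80260121 -115.1550455   112.54798692] [[ 508.4 -125.2   52.2]
 [ 517.5 -114.8  124.6]
 [ 549.8 -105.1  126.4]]
494 [ 516.80979199 -117.2989492   124.76258314] [ 507.46744881 -126.67104552  117.33307766] [ 528.2864702  -108.75763716  126.99138399]
((559.8621826171875, 15.39111328125), (299.3519592285156, 390.6771240234375), 0.21705210208892822) 20.419210425693198 [[ 443.67908217 -177.09740579   17.63455412]
 [ 699.88451088  199.41948949   22.59960887]]
pivot [ 558.98158448 -128.41586478   83.14639476] [[ 546.35509422 -140.48490722   77.71246475]
 [ 572.55501979 -117.38171141   85.50028695]]
housing [[ 533.1358725  -157.96798776   66.78161695]
 [ 562.0078517  -137.17734488   70.15933389]
 [ 590.90871791  -99.99877632   71.74182335]]
```

Request:
play_rows --motion '[100, 0.3, 0.1, -5, 0, 0, 0, 100, 0.3, 0.1, -10.3, 0, 0, 0, 0, 0.3, 0.1, -10.3, 0, 0, 0, 0, 0.3, 0.1, -10.3, 0, 0, 0, 0, 0.3, 0.1, -10.3, 0, 0, 0]'

```text
clock: 3.88
position: [518.8, -117.9, 90.8]
ee_rot: [-0.0, 1.0, -0.0, 0.003]
contact_force: [-0.5, -0.2, 0.2]
gripper_width: 32.5
```

Request:
play_rows --motion '[0, 0, 0, 0, 0, 0, 0, 0, 0, 0, 0, 0, 0, 0, 0, 0, 0, 0, 0, 0, 0]'

```text
clock: 4.25
position: [518.6, -118.2, 90.9]
ee_rot: [-0.001, 1.0, -0.0, 0.002]
contact_force: [-1.2, -1.5, 5.7]
gripper_width: 20.7
```

```bash
python3 look.py w2 crank_knob; python3 - <<'E'
from h import *
# chord plan, in cm, from a0=.27
for a in np.arange(.26,3.8,.25): print(round(a,2),((560.5-45*np.cos(a)-517)/10).round(2),((-129+45*np.sin(a)+117.4)/10).round(2))
E
```

```text
4.25 [ 518.6 -118.2   90.9] [-0.001  1.    -0.     0.002] [-1.2 -1.5  5.7] 20.70324755415569
crank_knob [436.2 240.7] 0.68 [array([515.4, -16.9, 103. ])]
crank_knob [256.7 256.4] 0.57 [array([ 520.5, -116.9,  103. ])]
0.26 0.0 -0.0
0.51 0.42 1.04
0.76 1.09 1.94
1.01 1.96 2.65
1.26 2.97 3.12
1.51 4.08 3.33
1.76 5.2 3.26
2.01 6.26 2.91
2.26 7.21 2.31
2.51 7.98 1.5
2.76 8.53 0.52
3.01 8.81 -0.57
3.26 8.82 -1.69
3.51 8.55 -2.78
3.76 8.02 -3.77
```

View pics/w2.png

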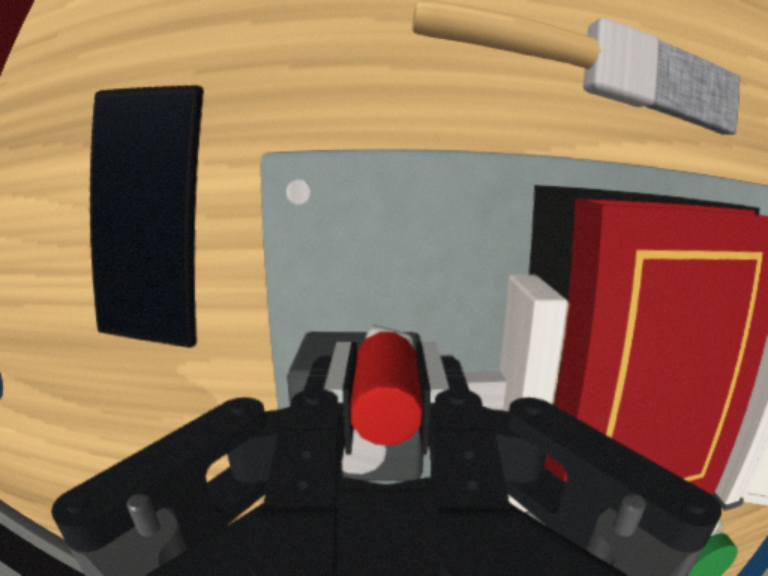

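Request:
play_rows --motion '[0, 0.2, 0.5, 0, 0, 0, 0, 0, 0.4, 1.0, 0, 0, 0, 0, 0, 0.7, 1.5, 0, 0, 0, 0, 0, 1.1, 1.95, 0, 0, 0, 0, 0, 1.5, 2.3, 0, 0, 0, 0]'

```text
clock: 4.97
position: [533.8, -95.4, 90.8]
ee_rot: [-0.001, 1.0, -0.001, 0.002]
contact_force: [-1.5, -5.6, 7.0]
gripper_width: 20.7
```

Request:
play_rows --motion '[0, 0.45, 0.35, 0, 0, 0, 0, 0, 0.95, 0.6, 0, 0, 0, 0, 0, 1.45, 0.8, 0, 0, 0, 0, 0, 2.0, 0.95, 0, 0, 0, 0, 0, 2.6, 1.02, 0, 0, 0, 0]'

```text
clock: 5.6
position: [558.5, -85.7, 90.8]
ee_rot: [-0.001, 1.0, -0.001, 0.001]
contact_force: [-3.5, -5.1, 8.3]
gripper_width: 20.7
```

```bash
python3 look.py w3 crank_knob crank_axis
```

```text
5.6 [558.5 -85.7  90.8] [-0.001  1.    -0.001  0.001] [-3.5 -5.1  8.3] 20.72605563496568
crank_knob [258.1 255.2] 0.77 [array([559.7, -83.7, 103. ])]
crank_axis [168.1 259.4] 0.74 [array([ 563.4, -130. ,  103. ])]
```

Request:
play_rows --motion '[0, 0.6, 0, 0, 0, 0, 0, 0, 1.2, -0.1, 0, 0, 0, 0, 0, 1.7, -0.25, 0, 0, 0, 0, 0, 2.2, -0.45, 0, 0, 0, 0, 0, 2.65, -0.7, 0, 0, 0, 0]'

```text
clock: 6.38
position: [584.6, -91.8, 90.8]
ee_rot: [-0.001, 1.0, -0.0, 0.0]
contact_force: [-4.5, -0.8, 9.1]
gripper_width: 20.7
```

Request:
play_rows --motion '[0, 0.45, -0.35, 0, 0, 0, 0, 0, 0.8, -0.7, 0, 0, 0, 0, 0, 1.15, -1.1, 0, 0, 0, 0, 0, 1.45, -1.55, 0, 0, 0, 0, 0, 1.7, -2.0, 0, 0, 0, 0]'

```text
clock: 7.0
position: [602.4, -110.9, 90.8]
ee_rot: [-0.001, 1.0, 0.0, 0.001]
contact_force: [-2.4, 3.6, 9.0]
gripper_width: 20.8
```

```bash
python3 look.py w4 crank_knob crank_axis
```

```text
7.0 [ 602.4 -110.9   90.8] [-0.001  1.     0.     0.001] [-2.4  3.6  9. ] 20.795440007628677
crank_knob [255.2 258.6] 0.89 [array([ 605.5, -110.4,  103. ])]
crank_axis [212.6 176.2] 0.66 [array([ 563.6, -129.7,  103. ])]
```

View pics/w4.png

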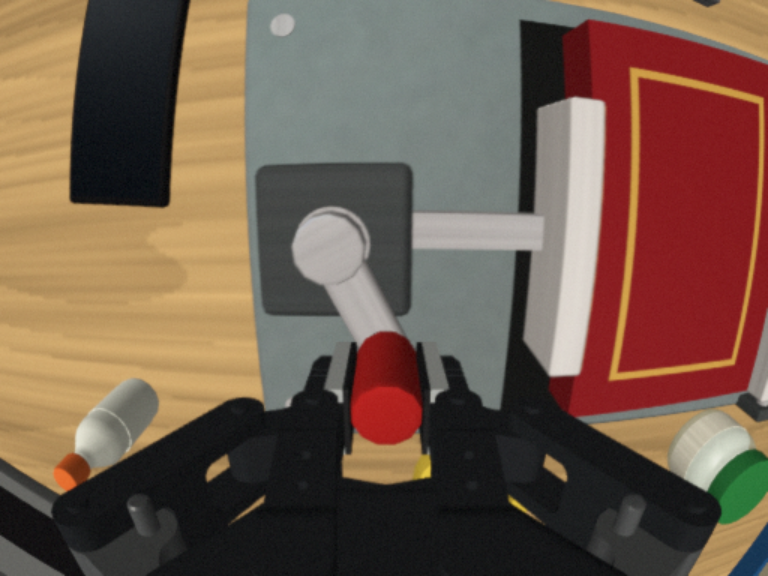

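Request:
play_rows --motion '[0, 0.2, -0.5, 0, 0, 0, 0, 0, 0.3, -1.0, 0, 0, 0, 0, 0, 0.38, -1.5, 0, 0, 0, 0, 0, 0.4, -2.0, 0, 0, 0, 0, 0, 0.37, -2.3, 0, 0, 0, 0]'

```text
clock: 7.78
position: [606.9, -133.5, 90.9]
ee_rot: [-0.001, 1.0, 0.0, 0.002]
contact_force: [-1.6, 4.7, 6.1]
gripper_width: 20.7
```

Request:
play_rows --motion '[0, -0.05, -0.2, 0, 0, 0, 0, 0, -0.1, -0.4, 0, 0, 0, 0, 0, -0.15, -0.6, 0, 0, 0, 0]'

```text
clock: 8.15
position: [606.1, -139.3, 90.9]
ee_rot: [-0.001, 1.0, 0.0, 0.003]
contact_force: [0.2, 3.8, 5.4]
gripper_width: 20.4
```

Request:
play_rows --motion '[0, -0.05, -0.15, 0, 0, 0, 0, 0, -0.1, -0.3, 0, 0, 0, 0]'

```text
clock: 8.4
position: [605.5, -142.3, 91.0]
ee_rot: [-0.001, 1.0, 0.0, 0.004]
contact_force: [2.0, 3.9, 4.9]
gripper_width: 20.6
```

Request:
play_rows --motion '[0, -0.05, -0.15, 0, 0, 0, 0, 0, -0.1, -0.25, 0, 0, 0, 0]'

```text
clock: 8.65
position: [604.7, -144.9, 91.0]
ee_rot: [-0.001, 1.0, 0.0, 0.004]
contact_force: [1.8, 3.1, 4.8]
gripper_width: 20.4
```

Request:
play_rows --motion '[0, -0.05, -0.15, 0, 0, 0, 0, 0, -0.1, -0.2, 0, 0, 0, 0]'

```text
clock: 8.9
position: [604.0, -147.0, 91.0]
ee_rot: [-0.001, 1.0, 0.0, 0.004]
contact_force: [3.1, 4.2, 5.3]
gripper_width: 20.7
```

Request:
play_rows --motion '[0, -0.08, -0.15, 0, 0, 0, 0, 0, -0.12, -0.2, 0, 0, 0, 0]'

```text
clock: 9.15
position: [603.8, -147.5, 91.0]
ee_rot: [-0.001, 1.0, 0.001, 0.005]
contact_force: [4.4, 10.1, 4.8]
gripper_width: 20.3
```

Request:
play_rows --motion '[0, -0.08, -0.15, 0, 0, 0, 0, 0, -0.12, -0.2, 0, 0, 0, 0]'

```text
clock: 9.4
position: [603.6, -148.0, 91.0]
ee_rot: [-0.001, 1.0, 0.002, 0.006]
contact_force: [5.4, 15.8, 5.7]
gripper_width: 20.5
```

```bash
python3 look.py w5 crank_knob crank_axis
```

```text
9.4 [ 603.6 -148.    91. ] [-0.001  1.     0.002  0.006] [ 5.4 15.8  5.7] 20.519490659962834
crank_knob [259.  255.9] 0.59 [array([ 605.2, -145.7,  103. ])]
crank_axis [296.  170.8] 0.87 [array([ 562.1, -129.2,  103. ])]
```

View pics/w5.png

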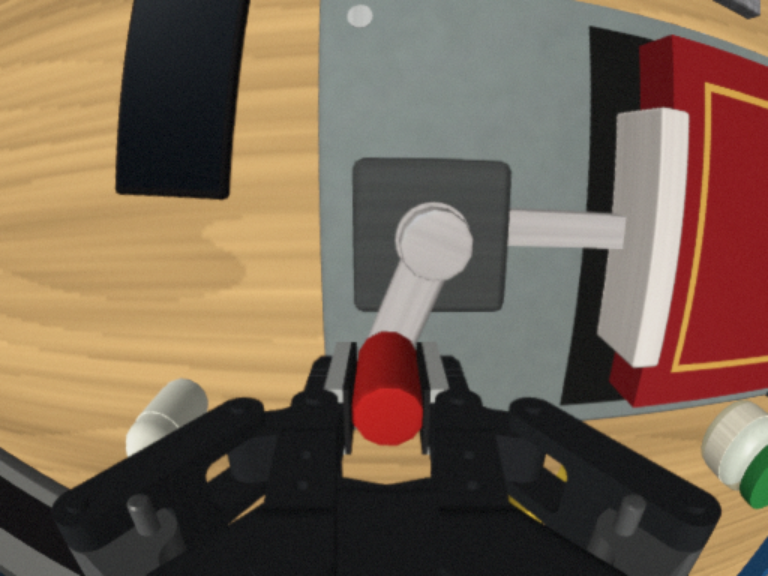

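Request:
play_rows --motion '[0, -0.02, -0.05, 0, 0, 0, 0, 0, -0.02, -0.05, 0, 0, 0, 0, 0, -0.02, -0.05, 0, 0, 0, 0, 0, -0.02, -0.05, 0, 0, 0, 0]'

```text
clock: 10.05
position: [603.6, -148.1, 91.0]
ee_rot: [-0.002, 1.0, 0.002, 0.006]
contact_force: [5.9, 15.3, 6.0]
gripper_width: 20.7
```

Request:
play_rows --motion '[0, 0.04, 0.15, 0, 0, 0, 0, 0, 0.08, 0.3, 0, 0, 0, 0, 0, 0.1, 0.35, 0, 0, 0, 0]'

```text
clock: 10.42
position: [603.8, -147.4, 91.1]
ee_rot: [-0.002, 1.0, 0.0, 0.005]
contact_force: [5.2, 3.2, 4.4]
gripper_width: 20.6
```

Request:
play_rows --motion '[60, 0, 0, 0, 0, 0, 0, 100, 0, 0, 0, 0, 0, 0, 100, 0, 0, 0, 0, 0, 0, 100, 0, 0, 4, 0, 0, 0, 100, 0, 0, 10, 0, 0, 0]'

```text
clock: 11.05
position: [597.5, -149.2, 186.9]
ee_rot: [-0.0, 1.0, 0.0, -0.003]
contact_force: [1.6, -0.9, 0.6]
gripper_width: 85.5
```

```bash
python3 look.py w6 crank_knob crank_axis jaw fence; python3 - <<'E'
from cl import *
p,d=arm.get_image('top');cv2.imwrite("pics/top6.png",cv2.resize(p[120:250,130:310,::-1],None,fx=4.4,fy=4.4,interpolation=cv2.INTER_CUBIC))
W,ok,h=cloud('w6')
red=((h[...,0]<8)|(h[...,0]>172))&(h[...,1]>170)&ok
t=red&(abs(W[...,0]-604)<40)&(abs(W[...,1]+147)<40)&(W[...,2]>117)
k=W[t].mean(0);print(k,np.pi+np.arctan2(-(k[1]+129),k[0]-560.5))
E
```

```text
11.05 [ 597.5 -149.2  186.9] [-0.     1.     0.    -0.003] [ 1.6 -0.9  0.6] 85.5115860336278
crank_knob [260.3 208. ] 0.94 [array([ 606.4, -145.1,  103. ])]
crank_axis [282.1 153.2] 0.95 [array([ 561.9, -128.4,  103. ])]
jaw [380.2 143. ] 0.81 [array([551.8, -47.9, 103. ])]
fence [495.8 156.5] 0.37 [array([556.7,  88.2, 103. ])]
[ 603.00384362 -145.29286661  124.8124794 ] 3.5076435602485634
```

View pics/w6.png

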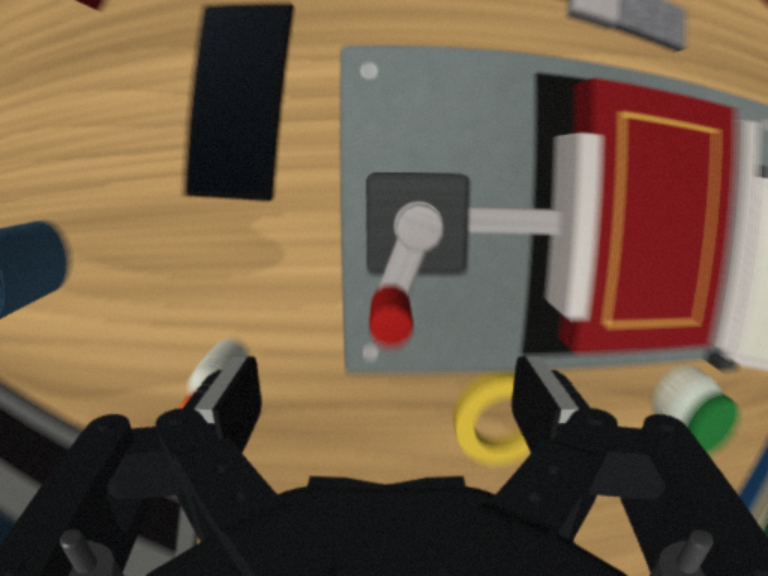

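View pics/top6.png

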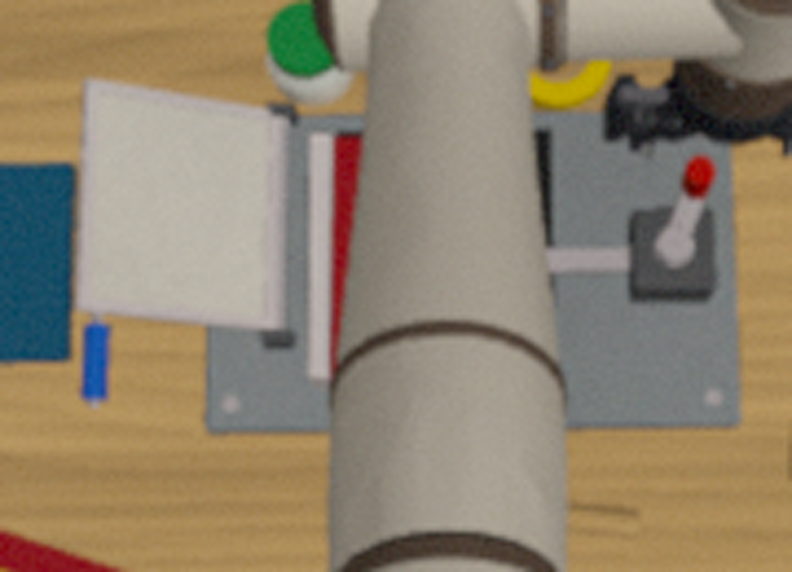

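Request:
play_rows --motion '[100, -1.5, 5, 0, 0, 0, 0, 100, -3, 10, 0, 0, 0, 0, 100, -4.5, 15, 0, 0, 0, 0, 100, -6, 20, 0, 0, 0, 0, 100, -7.5, 25, 0, 0, 0, 0]'

```text
clock: 11.98
position: [522.7, 102.1, 186.6]
ee_rot: [-0.0, 1.0, -0.001, -0.002]
contact_force: [0.0, 0.3, -0.0]
gripper_width: 85.5
```

Request:
play_rows --motion '[100, -1.5, 5, 0, 0, 0, 0, 100, -3, 10, 0, 0, 0, 0, 100, -5, 15, 0, 0, 0, 0, 100, -5, 16.8, 0, 0, 0, 0, 100, -5, 16.8, 0, 0, 0, 0]'

```text
clock: 12.6
position: [473.9, 269.5, 187.0]
ee_rot: [-0.001, 1.0, -0.001, -0.001]
contact_force: [0.4, 0.1, -0.8]
gripper_width: 85.4
```

```bash
python3 look.py w7 flap_handle flap_hinge panel; python3 - <<'E'
from cl import *
c=arm.camera_info('wrist'); cs=arm.camera_info('side')
arm.get_image('side')
L=arm.place_of('flap_handle','wrist');S=arm.place_of('flap_handle','side'); print([x['uv'] for x in S])
r=[ray(c,L[0]['uv'],True)]
print(tri([r[0],ray(cs,[199,245.1])]), tri([r[0],ray(arm.camera_info('top'),[150.1,202.7])]))
W,ok,h=cloud('w7')
b=ok&(h[...,0]>100)&(h[...,0]<128)&(h[...,1]>150)&(W[...,2]>80)&(abs(W[...,1]-269)<40)&(W[...,0]<520)
print(b.sum(),np.percentile(W[b],[1,50,99],axis=0).round(1), h[b].mean(0))
w=ok&(W[...,2]>50)&(W[...,2]<135)&(h[...,1]<60)&(W[...,1]>140)&(W[...,1]<330)
print(w.sum(),np.percentile(W[w],[1,50,99],axis=0).round(1))
E
```

```text
12.6 [473.9 269.5 187. ] [-0.001  1.    -0.001 -0.001] [ 0.4  0.1 -0.8] 85.37176708546113
flap_handle [256.9 205.8] 0.73 [array([481.3, 270.6, 103. ])]
flap_handle [134.7 245.1] 0.58 [array([519.8, 160.6, 103. ])]
flap_hinge [153.  250.3] 0.71 [array([524.1, 178. , 103. ])]
[[201.3, 245.4]]
(array([480.28797674, 269.25921152, 111.06552624]), [np.float64(0.7397880827015091), np.float64(0.7397880827015884)]) (array([472.63452889, 268.38896325, 128.83295992]), [np.float64(1.1218496037647394), np.float64(1.1218496037647117)])
1368 [[452.2 261.2 111.4]
 [475.8 269.2 117. ]
 [502.4 277.  280. ]] [110.61695906 204.23976608 127.70833333]
8991 [[483.  174.3  51.4]
 [553.5 233.   88.9]
 [642.9 282.2 120.5]]
```

View pics/w7.png

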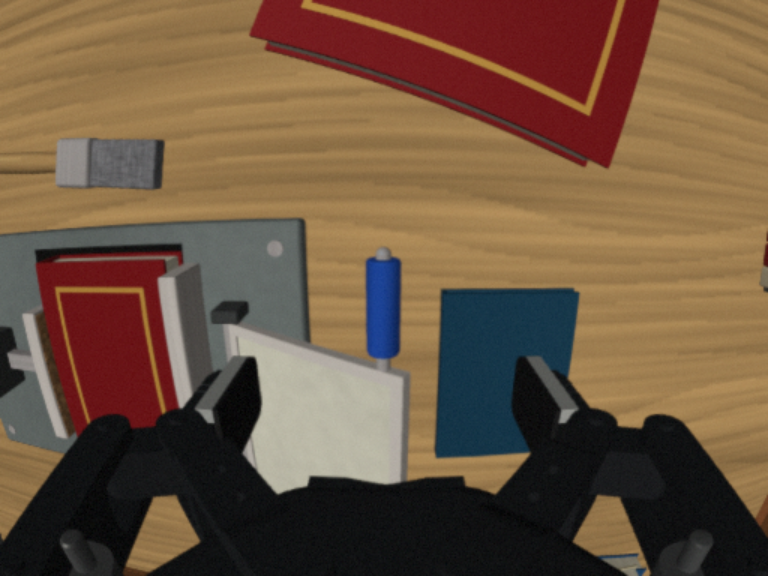

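Request:
play_rows --motion '[100, 0, 0, -5, 0, 0, 0, 100, 0, 0, -9.8, 0, 0, 0, 0, 0, 0, -9.8, 0, 0, 0, 0, 0, 0, -9.8, 0, 0, 0, 0, 0, 0, -9.8, 0, 0, 0]'

```text
clock: 13.58
position: [475.5, 270.1, 92.7]
ee_rot: [-0.001, 1.0, 0.002, 0.002]
contact_force: [-0.3, 0.3, 0.8]
gripper_width: 31.9
```

Request:
play_rows --motion '[0, 0, 0, 0, 0, 0, 0, 0, 0, 0, 0, 0, 0, 0, 0, 0, 0, 0, 0, 0, 0]'

```text
clock: 13.95
position: [475.1, 268.1, 92.3]
ee_rot: [-0.001, 1.0, -0.0, 0.001]
contact_force: [1.8, -5.5, 4.6]
gripper_width: 16.1
```

```bash
python3 look.py w8 flap_handle; python3 - <<'E'
import numpy as np
for a in np.arange(0,1.01,.1): 
    t=.5708+a; print(round(a,2),np.round([13.5*(np.cos(t)-np.cos(.5708)),13.5*(np.sin(t)-np.sin(.5708))],2))
E
```

```text
13.95 [475.1 268.1  92.3] [-0.001  1.    -0.     0.001] [ 1.8 -5.5  4.6] 16.083648866994793
flap_handle [256.3 266.2] 0.58 [array([483.5, 269.1, 103. ])]
0.0 [0. 0.]
0.1 [-0.78  1.1 ]
0.2 [-1.68  2.11]
0.3 [-2.66  3.03]
0.4 [-3.74  3.85]
0.5 [-4.89  4.55]
0.6 [-6.1   5.14]
0.7 [-7.37  5.6 ]
0.8 [-8.68  5.94]
0.9 [-10.01   6.14]
1.0 [-11.36   6.21]
```

View pics/w8.png

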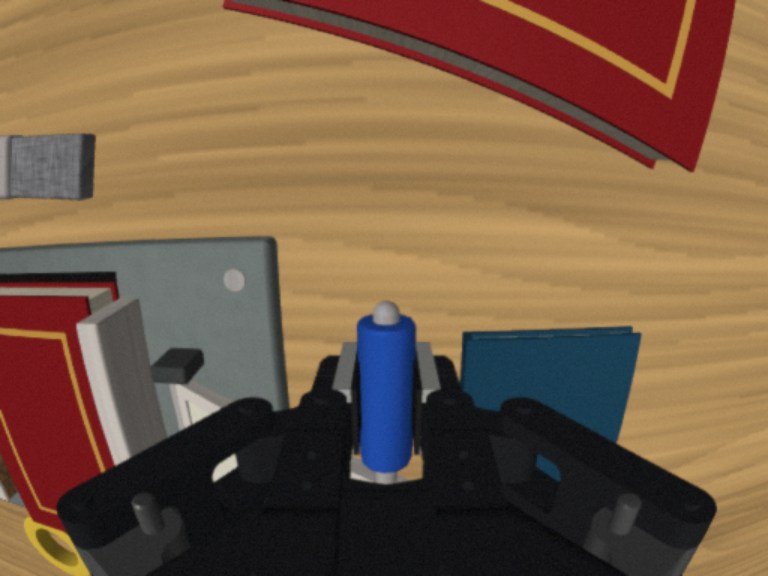

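Request:
play_rows --motion '[0, 0, -0.4, 0.6, 0, 0, 0, 0, 0, -0.8, 1.1, 0, 0, 0, 0, 0, -1.2, 1.6, 0, 0, 0, 0, 0, -1.7, 2.1, 0, 0, 0, 0, 0, -2.2, 2.6, 0, 0, 0]'

```text
clock: 14.68
position: [475.0, 247.5, 117.2]
ee_rot: [-0.001, 1.0, 0.001, 0.001]
contact_force: [5.8, 0.3, -2.0]
gripper_width: 16.0
```

Request:
play_rows --motion '[0, 0, -0.5, 0.45, 0, 0, 0, 0, 0, -1.0, 0.85, 0, 0, 0, 0, 0, -1.55, 1.25, 0, 0, 0, 0, 0, -2.1, 1.6, 0, 0, 0, 0, 0, -2.7, 1.95, 0, 0, 0]'

```text
clock: 15.3
position: [475.0, 220.7, 137.0]
ee_rot: [-0.001, 1.0, 0.001, 0.001]
contact_force: [3.6, 2.8, 4.4]
gripper_width: 16.2
```

Request:
play_rows --motion '[0, 0, -0.6, 0.3, 0, 0, 0, 0, 0, -1.2, 0.6, 0, 0, 0, 0, 0, -1.85, 0.85, 0, 0, 0, 0, 0, -2.45, 1.05, 0, 0, 0, 0, 0, -3.1, 1.25, 0, 0, 0]'

```text
clock: 15.92
position: [474.9, 189.2, 149.8]
ee_rot: [-0.001, 1.0, 0.001, 0.001]
contact_force: [3.7, 2.1, 6.2]
gripper_width: 16.4
```

```bash
python3 look.py w9 flap_handle; python3 - <<'E'
from h import *
p,d=arm.get_image('side');cv2.imwrite("pics/side9.png",cv2.resize(p[120:280,100:340,::-1],None,fx=3.3,fy=3.3,interpolation=cv2.INTER_CUBIC))
E
```

```text
15.925 [474.9 189.2 149.8] [-0.001  1.     0.001  0.001] [3.7 2.1 6.2] 16.376445562584863
flap_handle [257.5 267.2] 0.65 [array([517.7, 191. , 103. ])]
```

View pics/side9.png

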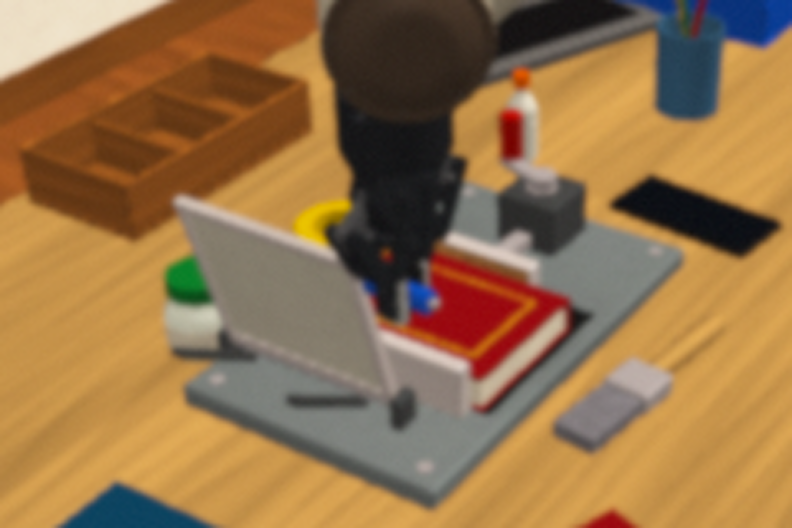

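```bash
python3 - <<'E'
import numpy as np
from scipy.optimize import least_squares
P=np.array([(268.1,92.3),(247.5,117.2),(220.7,137.0),(189.2,149.8)])
r=least_squares(lambda q:np.hypot(P[:,0]-q[0],P[:,1]-q[1])-135,[155,17]);print(r.x,r.fun)
print(np.arctan2(P[:,1]-r.x[1],P[:,0]-r.x[0])-.5708)
E
```

```text
[154.51688535  19.33227478] [ 0.00152909 -0.00388431  0.00332671 -0.00094161]
[2.25989728e-04 2.40186442e-01 4.87639022e-01 7.40168924e-01]
```

Request:
play_rows --motion '[0, 0, -0.8, 0.2, 0, 0, 0, 0, 0, -1.6, 0.3, 0, 0, 0, 0, 0, -2.3, 0.4, 0, 0, 0, 0, 0, -2.9, 0.45, 0, 0, 0, 0, 0, -3.4, 0.45, 0, 0, 0]'

```text
clock: 16.7
position: [474.9, 154.3, 154.3]
ee_rot: [-0.001, 1.0, -0.0, 0.001]
contact_force: [2.5, 0.3, 8.1]
gripper_width: 16.0
```

Request:
play_rows --motion '[0, 0, 0, 0, 0, 0, 0, 0, 0, 0, 0, 0, 0, 0, 0, 0, 0, 0, 0, 0, 0, 0, 0, 0, 0, 0, 0, 0]'

```text
clock: 17.2
position: [474.8, 154.5, 154.3]
ee_rot: [-0.001, 1.0, -0.0, 0.001]
contact_force: [3.4, -1.0, 8.8]
gripper_width: 15.6
```

```bash
python3 look.py w10 flap_handle crank_knob; python3 - <<'E'
from h import *
p,d=arm.get_image('side');cv2.imwrite("pics/side10.png",cv2.resize(p[120:280,100:340,::-1],None,fx=3.3,fy=3.3,interpolation=cv2.INTER_CUBIC))
c=arm.camera_info('side')
v,u=np.mgrid[:384,:512];f=foc(c);W=(np.stack([(u-c['cx'])/f*d,(v-c['cy'])/f*d,d],-1)-c['t'])@c['R']
m=(d>0)&(abs(W[...,0]-570)<55)&(W[...,1]>130)&(W[...,1]<200)&(W[...,2]>60)&(W[...,2]<170)
A=W[m];print(len(A)); k=np.polyfit(A[:,2],A[:,1],1); 
for _ in range(4):
    r=A[:,1]-np.polyval(k,A[:,2]); q=abs(r)<4; k=np.polyfit(A[q,2],A[q,1],1)
print(k,q.sum(),'lean from vertical rad (+=outwards)',np.arctan(k[0]))
E
```

```text
17.2 [474.8 154.5 154.3] [-0.001  1.    -0.     0.001] [ 3.4 -1.   8.8] 15.557278960556344
flap_handle [259.2 266.2] 0.85 [array([519.4, 157.5, 103. ])]
crank_knob [  4.7 310.3] 0.79 [array([ 607.8, -142.7,  103. ])]
1282
[2.78930572e-03 1.58789166e+02] 1270 lean from vertical rad (+=outwards) 0.0027892984885294902
```

View pics/side10.png

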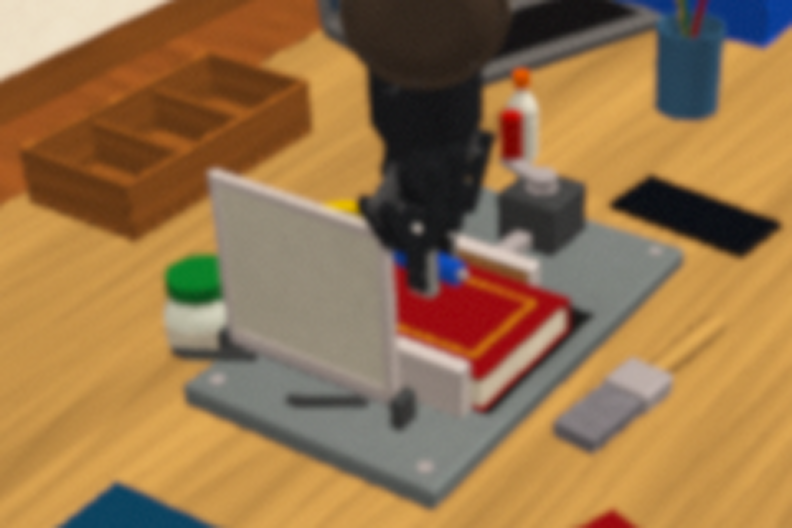

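View pics/w10.png

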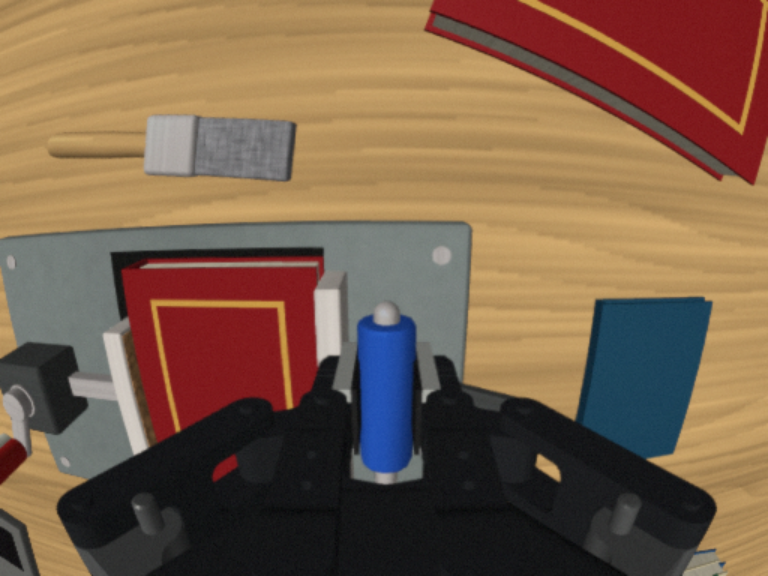

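```bash
python3 -c "
from bench import arm
s=arm.read_state();print(s['clock'],s['position'],s['contact_force'],abs(s['joint_vel']).max());print(arm.job_done())"
```

```text
17.4 [474.85757977 154.45484999 154.31263244] [ 3.76603337 -0.0377918   8.50812638] 0.001668338408946681
the job is handed in; nothing more can be done
None
```

The book is clamped against the fence and the flap is held straight up in the gripper; I handed the job in at 17.4 s, and no verdict was reported.

- **Clamp:** I turned the crank clockwise from about 0.26 to 3.5 rad. The force along the pushing direction rose steeply to about 16 N at the knob and held there for half a second. I eased off before letting go. The knob stayed at about 3.51 rad, and the pictures show the book flush between jaw and fence.
- **Flap:** I gripped the blue handle at its middle and swung it up about the hinge. The hinge circle fitted from the arm's positions agrees with the given radius to under 0.01 mm. The side camera's depth puts the panel within 0.003 rad of upright, with the arm still (joint speeds under 0.002 rad/s).
- **Other things on the table:** none was touched on purpose, and those visible in the last pictures look unmoved. I did not measure their positions.
- **Not checked:** the clamping force after letting go could not be measured. I judged it only from the crank staying put and no gaps showing. The last force reading, about 8.5 N upward on the tool, is the handle pressing back. No check failed or disagreed.

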